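# Vent and open the vacuum pot

### The arm

A 6-joint arm with a two-finger parallel gripper is mounted at the origin on the work surface; the furniture and walls round the work are solid. World frame = base frame: x ahead of the robot, y to its left, z up, the work surface at z = 0. Lengths are in m, angles in rad, forces in N, time in s.
With the tool pointing down it reaches from about 0.275 to 0.875 m from the base axis. Payload 12.5 kg.
Tool frame: the origin (TCP) lies on the centre line of the jaws, within the pads' length; the fingertips stand 8 mm ahead of it and the grasp point (between the pads) lies 11 mm behind it; z points along the fingers, x is the direction in which the jaws open and shut, and the axes are right-handed (so a half turn about z gives the same grasp; the last joint's range is limited). The gripper opens to 85 mm and grips with 20 to 120 N. Pads are 22 mm wide; open, the fingers measure 114 mm over their backs; the gripper's body (76 mm by 85 mm) begins 54 mm behind the grasp point. The pads swing forward as they close: fully open they stand 13 mm farther back than shut.
Start: joints at [-1.35, 0.351, 1.652, -0, 1.139, -0.085], TCP at [0.166, -0.524, 0.239] pointing down, gripper open.
Joint ranges: [-2.75, 2.75], [-0.79, 2.1], [0.01, 2.65], [-1.57, 4.71], [0.07, 3.14], [-2.87, 2.87]. Speed limits (rad/s): [2.22, 2.22, 2.79, 3.14, 3.14, 3.14].

### API

Orientations are given as a unit quaternion [x, y, z, w].
In Python, from rig import robot gives the robot as it stands.
- The arm moves only by the shell command python3 -m crank 'ROWS' [FORCE]. ROWS is JSON, a list that holds one entry, the list of rows, each a list of 7 numbers: the shift along the world's x, y, z in m, then the turn, a rotation vector about the world's x, y, z in degrees, then the closure, from -1 (fully open) to 1 (shut), so that 0 is half open. In form: [[[dx, dy, dz, wx, wy, wz, grip], ...]]. A call has exactly 10 rows; each row shifts and turns the commanded pose from where the row before left it; what a row does not reach is not made up. A row lasts 1/8 s, in which the tool goes at most 62.5 mm and 10.7 degrees, less where a joint would pass 70% of its speed; a pose out of reach is approached as far as the arm can. A call is refused whole if a number of a shift passes 0.0625 or a number of a turn 10.7, either way. A call with a gripper value outside its range is refused whole. The fingers move at their own pace and stop on an object; FORCE is the grip in N (left out, the last holds). Time passes only in rows, so rows that do not move let the fingers close, or fill a call up. It gives the time, the measured TCP pose, the force and the opening at its end, in the units of the state.
- robot.state(): the state, without advancing time (a new reading comes with each control period).
- robot.camera(name): name is "scene" or "top" or "wrist"; returns the picture (384x512x3 uint8, blue, green, red); there is no depth.
- robot.camera_info(name): a dict with "camera_matrix" (3x3 intrinsics, pixels), "k1" (the pictures are not rectified: a ray, as slopes to the right and down, at radius r is drawn at 1 + k1 r^2 times it, then the intrinsics apply), "camera_from_world" (4x4, takes a point from world to camera coordinates). Camera axes: x right, y down, z forward; pixel columns grow to the right and rows downward; lengths in m; the calibration is good to about 2 mm. A picture is of the moment at which its call begins: read the wrist's pose just before it. camera_info takes no time and is no camera call; for the wrist camera it gives the pose at the moment of the call.
- robot.hand_in(): hands the job in, once; it reports no verdict.
Trained networks look in the newest picture that a camera, given by its name, has taken for a name from the list of things; names that differ only in an ending like _2 or _b are one class to them, and where a whole thing is asked for, a point or a joint stands for the part that bears it (a point fixed in the world has none). Each returns a list of dicts, best first, with "confidence" (0 to 1); they miss things now and then, are a little off and sometimes report something else, mostly with a low value. They report only what shows in the picture. A call takes as long as a camera call. They do not tell look-alikes from the thing itself.
- robot.silhouettes(camera, target): "pixels" (384x512 bool, what is visible of it).
- robot.spot_point(camera, target): "location" ([x, y, z] in m, in the coordinates of the camera as it stood for that picture, good to about 4 mm: a listed point, or the origin of a listed thing).
The state is a dict: "time": time; "joints": joint angles; "qvel": joint speeds; "joint_torque": joint torques, N m; "tcp_pos": TCP position; "tcp_rot": TCP orientation; "ft_force": force on the tool from outside, world axes, zero at the start; "wrist_torque": the same for the moment, N m; "finger_gap": opening from 0.0 (shut) to 1.0 (fully open).
Only numpy, scipy, OpenCV 4.12 (cv2) and the standard library are available. Lean on these libraries where they do the work, as an engineer would, in place of code of your own. Each camera call takes 0.05 s, during which the arm holds its last target.

### The job

The pot is under vacuum, so first turn the red vent tap on its lid fully open while the lid is still on. Then lift the lid off by its black handle and set it down gently, level, right way up and centred on the cork ring, leave the tap open, and do not disturb the other things on the table.

Things in the scene. Friction and masses are not known exactly. Their poses are not given: they have to be found in the camera images.
- pot: round aluminium pot, 208 mm across, fixed to the table; origin under its centre on the table, z up. The black seal on its rim, on which the lid lies, is 88 mm high. At y = +113 and -113 mm steel guide pins (8 mm thick, 105 mm high) stand in slots of the lid's ears with 1.5 mm play: lift the lid straight up 25 mm before moving it sideways
- lid: loose white lid, 210 mm across (244 mm over the ears at +-y), 10 mm thick, 0.4 to 0.6 kg, balanced under its handle. Origin: centre of the flat underside, z up; axes start as the pot's. Tap at -x, towards the robot; plugged port at +x. The tap's stem reaches 47 mm below it, so it lies flat only on pot or ring. Vacuum holds it (a few mm of play) until the tap is open
- lid_handle (a point): centre of the lid's black bar handle, straight above the lid's centre, 48 mm over the sealing face; axes as the lid's. The bar runs along the lid's x, 60 mm long, 14 mm wide (y), 16 mm high, on two steel posts; 30 mm free below it. Grip it across y from above
- tap (a joint): turn of the vent tap, rad: 0 shut, 1.4 its stop, fully open. Grows counter-clockwise as seen looking down on the tap's wing along its spindle. Starts between 0 and 0.15; stiff (0.05 N m), stays where it is left
- tap_grip (a point): centre of the tap's red wing, 95 mm from the lid's centre at its -x, 53 mm over the underside. z: out along the spindle, leaning 35 degrees from vertical to the lid's -x; y: along the wing's 36 mm length; x: across its 10 mm thickness (x, y turn with the tap; at 0, y is the lid's y). 26 mm high along z, 14 mm of stem below. Grip across x, tool along the spindle, turn about z
- cork_ring: cork ring fixed to the table, the lid's resting place: 216 mm outside, 170 mm inside diameter, 55 mm high, open in the middle; origin under its centre on the table
- orange_spool: spool of orange thread, 46x79x62 mm, a bystander; origin under its centre
- masking_roll: small roll of tape, 50 mm across, 12 mm high, a bystander; origin under its centre
Mind the look-alikes: they are no part of the job. Of the things that look like the cork_ring, the smaller one is meant.

How it is judged:
On the way, in this order (a step that is already met when the one before it is completed fails the run):
1. the tap is turned fully open (beyond 1.15 rad) while the lid still lies on the pot (value of joint tap above 1.15 rad and z of lid in the frame of pot below 0.096 m), for 0.2 s.
2. the lid is lifted clear of the pot (30 mm or more), held level, with the tap open (value of joint tap above 1.1 rad and z of lid in the frame of pot above 0.118 m and angle between lid's own z axis and vertical below 0.5 rad), for 0.1 s.
At the end, for the whole second after the job is handed in: the lid lies on the cork ring, right way up, level (within 0.06 rad) and centred within 18 mm (its sealing face 51 to 60 mm over the table), at rest, with the tap still open (beyond 1.1 rad) (value of joint tap above 1.1 rad and horizontal distance between lid and cork_ring below 0.018 m and z of lid in the frame of cork_ring between 0.051 and 0.06 m and angle between lid's own z axis and vertical below 0.06 rad and linear speed of lid below 0.02 m/s and contact force between lid and cork_ring above 1 N); the robot touches nothing.
It fails at once if the lid is dropped or thrown down: faster than 0.45 m/s with its sealing face less than 75 mm above the table (height (world z) of lid below 0.075 m and linear speed of lid above 0.45 m/s).
It fails at once if a bystander (thread spool or tape roll) is moved more than 30 mm (distance of any of orange_spool, masking_roll from where it was at the start of the episode above 0.03 m).
It also fails if it takes over 59 s, if anything falls off the work surface, if the arm or the gripper's body presses on something with over 40 N, if the wrist force passes 120 N, or if a joint passes its speed limit or range.

## Working session

There is one attempt and no reset: what is moved stays moved. The work goes in short steps, Python scripts to look and compute and a shell command to move; the robot and the scene stay as the last step left them, time stands still between calls to the robot, and variables do not carry over. Pictures are saved under pics/ and viewed, and the job is handed in when it is done.

```bash
ls; mkdir -p pics
cat > h.py <<'E'
import numpy as np,cv2
from rig import robot
def snap(cam,fn=None):
    info=robot.camera_info(cam); im=robot.camera(cam)
    if fn: cv2.imwrite('pics/'+fn,im)
    return im,info
def w(info,p):
    T=np.array(info['camera_from_world']); return (np.linalg.inv(T)@np.r_[p,1])[:3]
def px(info,P):
    T=np.array(info['camera_from_world']); K=np.array(info['camera_matrix']); c=(T@np.r_[P,1])[:3]; s=c[:2]/c[2]; s=s*(1+info['k1']*(s@s)); return K[:2,:2]@s+K[:2,2]
def ray(info,uv):
    K=np.array(info['camera_matrix']); d=np.linalg.inv(K)@np.r_[uv,1]; d=d[:2]; s=d.copy()
    for _ in range(20): s=d/(1+info['k1']*(s@s))
    Ti=np.linalg.inv(np.array(info['camera_from_world'])); v=Ti[:3,:3]@np.r_[s,1]; return Ti[:3,3],v
def onz(info,uv,z):
    o,v=ray(info,uv); return o+v*(z-o[2])/v[2]
E
python3 - <<'E'
from h import *
print(robot.state())
for c in ['scene','top','wrist']:
    im,i=snap(c,c+'0.png')
    for t in (['pot','lid','lid_handle','tap_grip','cork_ring','orange_spool','masking_roll'] if c!='wrist' else []):
        for d in robot.spot_point(c,t): print(c,t,round(d['confidence'],2),w(i,d['location']).round(4),px(i,w(i,d['location'])).round())
print(robot.state()['time'])
E
```

```text
pics
{'time': 0.0, 'joints': array([-1.34960988e+00,  3.51229598e-01,  1.65244467e+00,  2.05963294e-05,
        1.13909668e+00, -8.45697472e-02]), 'qvel': array([-7.68094563e-05, -2.22302385e-04,  1.97037786e-03, -9.32576808e-05,
        1.05701934e-03,  7.19504674e-04]), 'joint_torque': array([ 1.68467261e-03, -5.06099331e+01, -2.91406971e+01,  1.51268148e-05,
        4.48217339e-03,  1.23294339e-05]), 'tcp_pos': array([ 0.16553015, -0.5241537 ,  0.23875423]), 'tcp_rot': array([ 8.06537568e-01, -5.91182547e-01, -4.37908413e-04, -3.94232639e-04]), 'ft_force': array([-0.2431521 , -0.09055132,  0.29493668]), 'wrist_torque': array([0.01387997, 0.03912818, 0.02886148]), 'finger_gap': 1.002799248598306}
scene pot 0.74 [0.5738 0.3379 0.0007] [167. 217.]
scene pot 0.37 [0.5769 0.3366 0.134 ] [161. 180.]
scene lid 0.64 [0.4826 0.3567 0.1414] [166. 198.]
scene lid 0.61 [0.5716 0.3366 0.0894] [164. 194.]
scene lid_handle 0.61 [0.5774 0.3365 0.1388] [161. 179.]
scene tap_grip 0.69 [0.4839 0.3585 0.145 ] [165. 197.]
scene cork_ring 0.67 [ 0.5617 -0.0801  0.0019] [287. 179.]
scene orange_spool 0.78 [0.4549 0.1125 0.004 ] [252. 215.]
scene masking_roll 0.69 [0.5729 0.1173 0.0047] [233. 194.]
top lid 0.77 [0.576  0.3315 0.0822] [205. 151.]
top lid_handle 0.86 [0.5716 0.3368 0.1377] [202. 148.]
top lid_handle 0.61 [0.5772 0.3301 0.0836] [206. 150.]
top tap_grip 0.62 [0.4829 0.3546 0.1398] [195. 173.]
top orange_spool 0.47 [ 0.4488  0.1095 -0.0022] [268. 193.]
top masking_roll 0.6 [ 0.5732  0.1182 -0.0022] [267. 159.]
0.85
```

View pics/scene0.png

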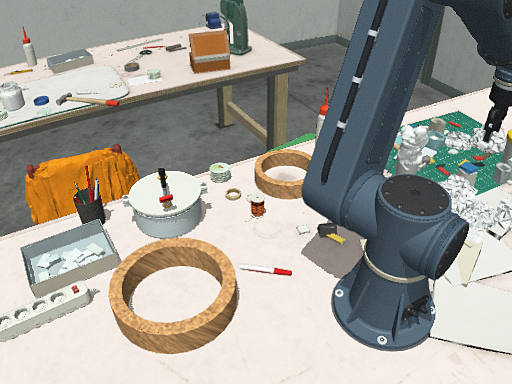

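View pics/top0.png

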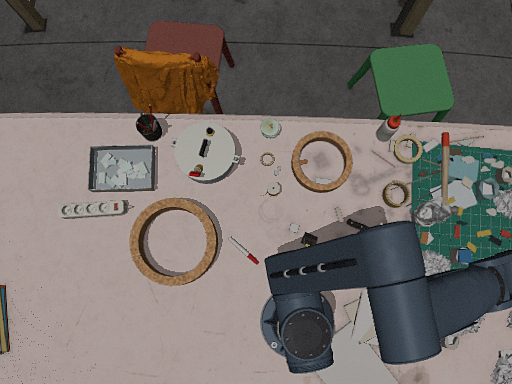

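Run:
```python
from h import *
a=cv2.imread('pics/top0.png')
c=cv2.resize(a[100:220,150:290],None,fx=5,fy=5,interpolation=cv2.INTER_CUBIC)
cv2.imwrite('pics/top0z.png',c)
```

```text
(no output)
```

View pics/top0z.png

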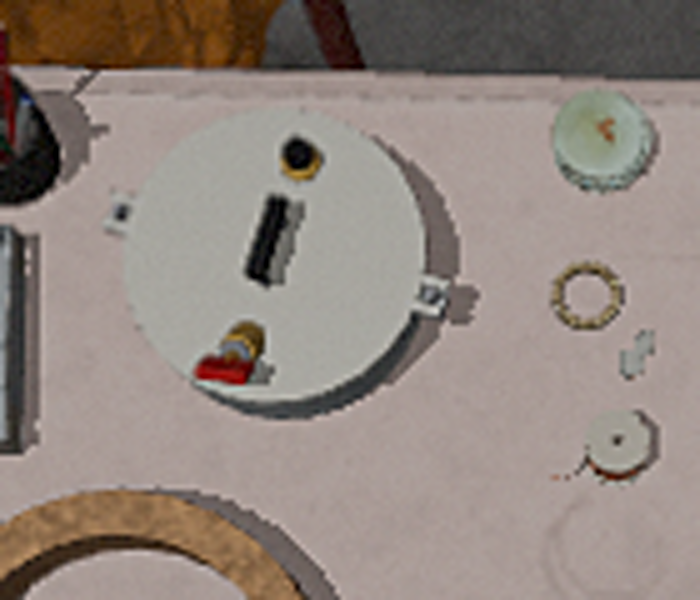

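The smaller cork ring is the one at about (322,161) in the top view. The pot's lid is at (205,151), with the tap at about (195,173) and the handle along (205,148). Next I'll refine the yaw, the ring centre and the bystanders.

Run:
```python
from h import *
i=robot.camera_info('top')
a=onz(i,(174.2,142.6),.105);b=onz(i,(236.4,159.0),.105)
print('pins',a.round(4),b.round(4),'mid',((a+b)/2).round(4),'len',np.linalg.norm(a-b),'lidyaw',np.degrees(np.arctan2(*(a-b)[[1,0]]))-90)
for c in ['top','scene']:
    im,i=snap(c)
    for d in robot.silhouettes(c,'cork_ring'):
        m=d['pixels'].astype('uint8'); cs,_=cv2.findContours(m,cv2.RETR_EXTERNAL,cv2.CHAIN_APPROX_NONE)
        k=max(cs,key=cv2.contourArea)[:,0,:].astype(float)
        P=np.array([onz(i,p,.055)[:2] for p in k]); (x,y),r=cv2.minEnclosingCircle(P.astype('float32'))
        print(c,d['confidence'],m.sum(),'circ',x,y,r,P.min(0),P.max(0))
    T=np.array(i['camera_from_world']); print('cam pos',np.linalg.inv(T)[:3,3])
im=cv2.imread('pics/top0.png'); cv2.imwrite('pics/ringz.png',cv2.resize(im[115:205,270:375],None,fx=6,fy=6,interpolation=cv2.INTER_CUBIC))
```

```text
pins [0.5964 0.4373 0.105 ] [0.5436 0.2214 0.105 ] mid [0.57   0.3293 0.105 ] len 0.22224828750468067 lidyaw -13.73843250392288
top 0.84 2929 circ 0.2624918222427368 0.43151915073394775 0.15510696172714233 [0.11343162 0.27972568] [0.40898828 0.5855824 ]
top 0.81 1483 circ 0.558376133441925 -0.07338306307792664 0.1130402460694313 [ 0.44610701 -0.18300564] [0.66777794 0.03315669]
cam pos [0.17071589 0.13278368 1.62863258]
scene 0.89 8230 circ 0.2579151391983032 0.4325365722179413 0.17794987559318542 [0.08008473 0.27275398] [0.43462769 0.58161739]
scene 0.6 1811 circ 0.5372166633605957 -0.05675560235977173 0.1424606442451477 [ 0.4030332  -0.18314098] [0.6731047  0.06449281]
cam pos [-0.42036104  0.58404533  0.83966148]
```

View pics/ringz.png

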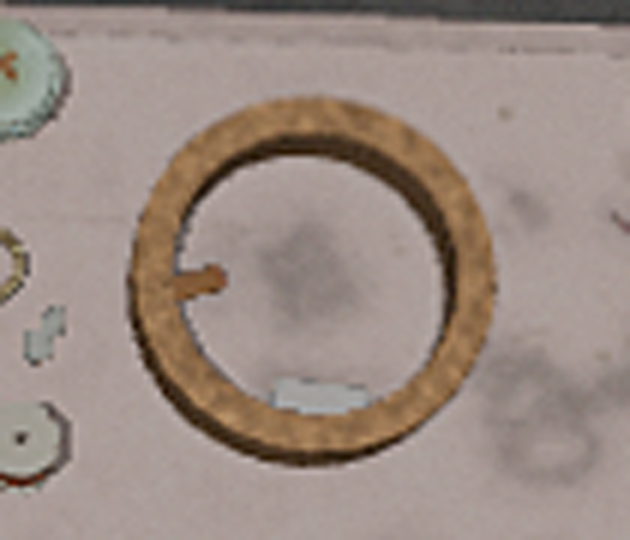

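The smaller ring holds two things that matter: a brown knob near (306,161) and a pale plate near (323,181), both inside it. I'll fly over it and check with the wrist camera.

```bash
python3 -m crank '[[[0.03,0.03,0.02,0,0,4,-1],[0.035,0.042,0.02,0,0,5,-1],[0.035,0.045,0.01,0,0,5,-1],[0.035,0.045,0.01,0,0,5,-1],[0.035,0.045,0.01,0,0,5,-1],[0.035,0.045,0.01,0,0,5,-1],[0.035,0.045,0.01,0,0,5,-1],[0.035,0.045,0.01,0,0,5,-1],[0.02,0.03,0,0,0,5,-1],[0,0,0,0,0,0,-1]]]'
python3 - <<'E'
from h import *
i=robot.camera_info('top')
print('ring c',onz(i,(322.3,161),.055))
s=robot.state(); print(s['joints'].round(3),s['tcp_pos'],s['tcp_rot'])
im,i=snap('wrist','w1.png')
T=np.linalg.inv(np.array(i['camera_from_world'])); print(T.round(3))
im,i=snap('top','t1.png')
E
```

```text
time: 2.3
tcp_pos: [0.4615, -0.1508, 0.3393]
tcp_rot: [0.97, -0.244, 0.0, -0.0]
ft_force: [-1.1, -0.4, 0.1]
finger_gap: 1.001
ring c [ 0.55696108 -0.07729203  0.055     ]
[-0.412  0.14   1.674  0.     1.327  0.081] [ 0.46145631 -0.15076161  0.3392834 ] [ 9.69750438e-01 -2.44098497e-01  4.80379674e-05 -9.81228033e-05]
[[ 0.88  -0.455 -0.134  0.495]
 [-0.475 -0.844 -0.249 -0.088]
 [ 0.     0.283 -0.959  0.474]
 [ 0.     0.     0.     1.   ]]
```

View pics/w1.png

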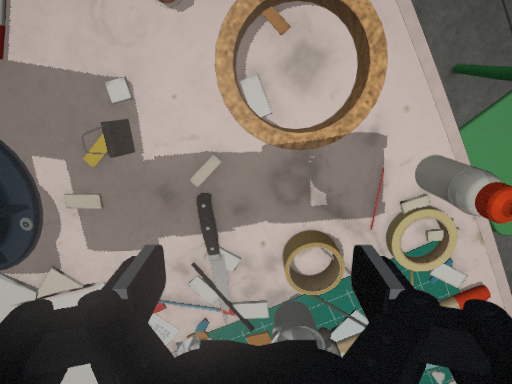

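Run:
```python
from h import *
it=robot.camera_info('top'); iw=robot.camera_info('wrist')
def tri(a,b):
    o1,v1=ray(it,a);o2,v2=ray(iw,b); A=np.c_[v1,-v2]; s=np.linalg.lstsq(A,o2-o1,rcond=None)[0]; return (o1+s[0]*v1).round(4),(o2+s[1]*v2).round(4)
for n,a,b in [('white',(320/6+270,396/6+115),(256,96)),('brownin',(225/6+270,278/6+115),(285,32)),('ringctr',(322.3,161),(301,62))]: print(n,tri(a,b),onz(it,a,0).round(3),onz(iw,b,0).round(3))
im=cv2.imread('pics/w1.png'); cv2.imwrite('pics/w1z.png',cv2.resize(im[0:155,200:400],None,fx=4,fy=3.8,interpolation=cv2.INTER_CUBIC))
```

```text
white (array([ 0.4934, -0.0864,  0.015 ]), array([ 0.4931, -0.0868,  0.015 ])) [ 0.496 -0.088  0.   ] [ 0.493 -0.087  0.   ]
brownin (array([ 0.5685, -0.0309, -0.0033]), array([ 0.5691, -0.0307, -0.0032])) [ 0.568 -0.031  0.   ] [ 0.569 -0.031  0.   ]
ringctr (array([ 0.5604, -0.0791,  0.0411]), array([ 0.5636, -0.0774,  0.0417])) [ 0.57  -0.085  0.   ] [ 0.57  -0.076  0.   ]
```

View pics/w1z.png

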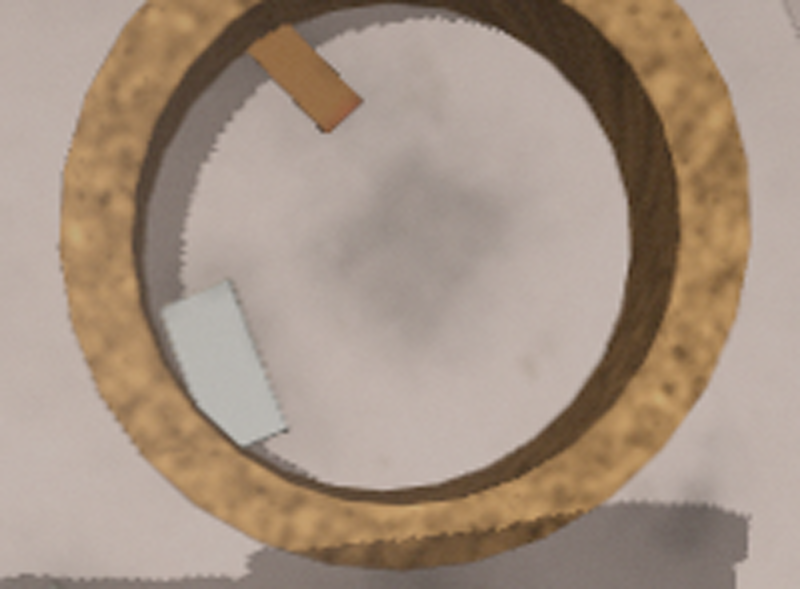

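```bash
python3 -m crank '[[[0,0.02,0,0,0,0,-1],[0,0.04,0,0,0,0,-1],[0,0.045,0,0,0,0,-1],[0,0.045,0,0,0,2,-1],[0,0.045,0,0,0,2,-1],[0,0.045,0,0,0,3,-1],[0,0.045,0,0,0,3,-1],[0,0.045,0,0,0,3,-0.5],[-0.01,0.03,0,0,0,2,-0.5],[0,0.02,0,0,0,0,-0.5]]]'
python3 - <<'E'
from h import *
s=robot.state(); print(s['joints'].round(3),s['tcp_pos'],s['tcp_rot'])
im,i=snap('wrist','w2.png')
for t in ['tap_grip','lid_handle','lid','pot']:
    for d in robot.spot_point('wrist',t): print(t,round(d['confidence'],2),w(i,d['location']).round(4),px(i,w(i,d['location'])).round())
E
```

```text
time: 3.65
tcp_pos: [0.4504, 0.2277, 0.3393]
tcp_rot: [0.993, -0.118, -0.0, 0.0]
ft_force: [0.2, -0.4, -0.5]
finger_gap: 0.747
[ 0.376  0.178  1.629 -0.     1.335  0.612] [0.45039205 0.22765159 0.33931028] [ 9.93043099e-01 -1.17751418e-01 -3.47194491e-05  7.70929775e-05]
tap_grip 0.86 [0.4854 0.3563 0.1433] [262.  31.]
lid_handle 0.75 [0.5761 0.333  0.1357] [357.  35.]
lid 0.58 [0.5733 0.3302 0.0839] [342.  46.]
```

View pics/w2.png

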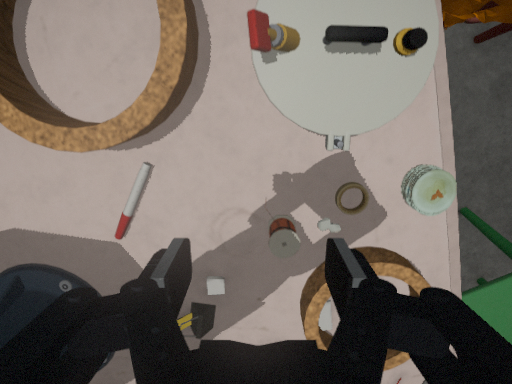

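The wrist view shows the wing at about (260,30) and the handle at about (357,34). Lid yaw comes out near -13.5°, which agrees with the pins. Next is the tilted standoff along the spindle.

```bash
python3 -m crank '[[[-0.003,0.015,-0.005,-0.9,-3.8,0,-0.1],[-0.003,0.017,-0.01,-0.9,-3.8,0,-0.1],[-0.004,0.018,-0.013,-0.9,-3.8,0,-0.1],[-0.004,0.018,-0.013,-0.9,-3.8,0,-0.1],[-0.004,0.018,-0.013,-0.9,-3.8,0,-0.1],[-0.003,0.018,-0.013,-0.9,-3.8,0,-0.1],[-0.003,0.018,-0.013,-0.9,-3.8,0,-0.1],[-0.003,0.012,-0.013,-0.9,-3.8,0,-0.1],[-0.003,0.008,-0.009,-0.9,-3.6,0,-0.1],[0,0,0,0,0,0,-0.1]]]'
cat >> h.py <<'E'
from scipy.spatial.transform import Rotation as R
yaw=np.radians(-13.5); X=np.array([np.cos(yaw),np.sin(yaw),0]);Y=np.array([-X[1],X[0],0]);Z=np.array([0,0,1.])
a35=np.radians(35)
tz=np.sin(a35)*X-np.cos(a35)*Z
def err(tap,back,th):
    s=robot.state(); x=R.from_rotvec(-tz*th).apply(np.cos(a35)*X+np.sin(a35)*Z)
    Rt=np.c_[x,np.cross(tz,x),tz]; Rc=R.from_quat(s['tcp_rot'])
    print('dpos',(tap-tz*back-s['tcp_pos']).round(4),'drot',np.degrees((R.from_matrix(Rt)*Rc.inv()).as_rotvec()).round(2),'j',s['joints'].round(2),'gap',s['finger_gap'],'F',s['ft_force'].round(1))
E
python3 - <<'E'
from h import *
print(robot.state()['tcp_pos'])
im,i=snap('wrist','w3.png')
for t in ['tap_grip','lid_handle','lid']:
    for d in robot.spot_point('wrist',t): print(t,round(d['confidence'],2),w(i,d['location']).round(4),px(i,w(i,d['location'])).round())
err(np.array([.4825,.3555,.141]),.1,0)
E
```

```text
time: 5.15
tcp_pos: [0.4203, 0.3688, 0.2364]
tcp_rot: [0.947, -0.111, 0.298, 0.036]
ft_force: [0.6, 0.2, 0.9]
finger_gap: 0.546
[0.42030276 0.36880351 0.23638901]
tap_grip 0.92 [0.4853 0.358  0.1404] [257. 183.]
lid 0.88 [0.5754 0.3307 0.0868] [299. 165.]
dpos [ 0.0054 -0.0001 -0.0152] drot [-0.11 -0.04  0.03] j [ 0.87  0.3   1.85 -0.76  0.84  1.59] gap 0.5443338268948905 F [-0.4 -0.1  0.6]
```

View pics/w3.png

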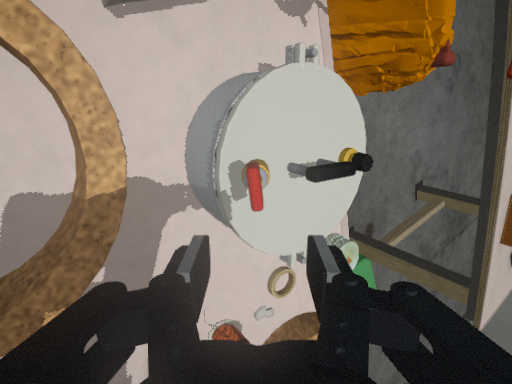

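```bash
python3 -m crank '[[[0.0066,-0.0011,-0.0098,-0.42,0.1,0.61,0],[0.0066,-0.0011,-0.0098,-0.42,0.1,0.61,0],[0.0066,-0.0012,-0.0098,-0.42,0.1,0.61,0],[0.0066,-0.0011,-0.0098,-0.42,0.1,0.61,0],[0.0066,-0.0012,-0.0098,-0.42,0.1,0.61,0],[0.0066,-0.0011,-0.0098,-0.42,0.1,0.61,0],[0.0066,-0.0012,-0.0098,-0.42,0.1,0.61,0],[0.0066,-0.0011,-0.0098,-0.42,0.1,0.61,0],[0,0,0,0,0,0,0],[0,0,0,0,0,0,0]]]'
python3 - <<'E'
from h import *
im,i=snap('wrist','w4.png')
for t in ['tap_grip','lid']:
    for d in robot.spot_point('wrist',t): print(t,round(d['confidence'],2),w(i,d['location']).round(4),px(i,w(i,d['location'])).round())
err(np.array([.4845,.357,.1415]),.0,.105)
im,i=snap('scene'); cv2.imwrite('pics/s4.png',cv2.resize(im[120:290,90:290],None,fx=3.5,fy=3.5))
E
```

```text
time: 6.6
tcp_pos: [0.4734, 0.3605, 0.1591]
tcp_rot: [0.952, -0.062, 0.296, 0.051]
ft_force: [0.2, 0.2, 0.4]
finger_gap: 0.499
tap_grip 0.93 [0.4859 0.3555 0.1397] [258. 239.]
lid 0.96 [0.5732 0.333  0.0839] [307. 196.]
dpos [ 0.0112 -0.0036 -0.0178] drot [-0.07 -0.01 -0.01] j [ 0.78  0.46  1.85 -0.88  0.68  1.58] gap 0.5018529287894946 F [0.8 0.7 0.7]
```

View pics/w4.png

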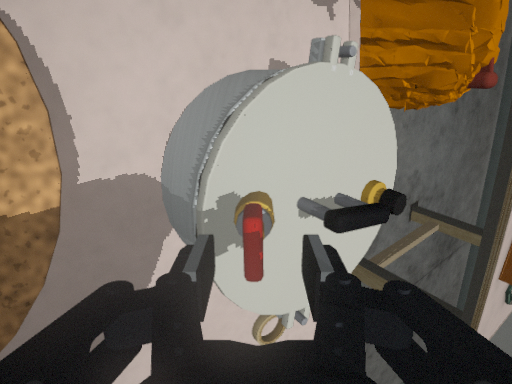

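View pics/s4.png

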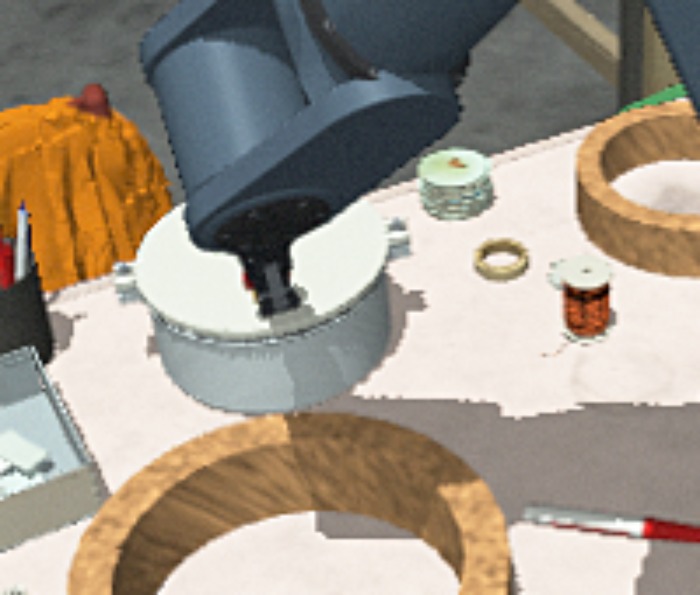

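```bash
python3 -m crank '[[[0.004,-0.0013,-0.0062,0,0,0,0],[0.004,-0.0013,-0.0062,0,0,0,0],[0.004,-0.0013,-0.0062,0,0,0,0],[0.004,-0.0013,-0.0062,0,0,0,0],[0,0,0,0,0,0,0],[0,0,0,0,0,0,0.5],[0,0,0,0,0,0,1],[0,0,0,0,0,0,1],[0,0,0,0,0,0,1],[0,0,0,0,0,0,1]]]' 35
python3 - <<'E'
from h import *
im,i=snap('wrist','w5.png')
err(np.array([.485,.3565,.141]),.0,.105)
print(robot.state()['wrist_torque'])
E
```

```text
time: 8.05
tcp_pos: [0.4893, 0.3553, 0.134]
tcp_rot: [0.952, -0.062, 0.296, 0.051]
ft_force: [-0.6, 0.6, -1.1]
finger_gap: 0.112
dpos [-0.0043  0.0012  0.007 ] drot [-0.05 -0.05 -0.  ] j [ 0.75  0.51  1.85 -0.93  0.64  1.61] gap 0.11393319852554191 F [-0.9  0.1 -2.1]
[0.14965239 0.65485857 0.11683313]
```

View pics/w5.png

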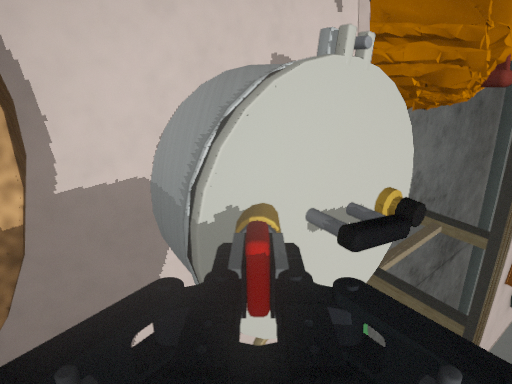

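```bash
python3 -m crank '[[[0,0,0,-2.1,0.5,3.1,1],[0,0,0,-4.18,1.0,6.14,1],[0,0,0,-4.18,1.0,6.14,1],[0,0,0,-4.18,1.0,6.14,1],[0,0,0,-4.18,1.0,6.14,1],[0,0,0,-4.18,1.0,6.14,1],[0,0,0,-4.18,1.0,6.14,1],[0,0,0,-4.18,1.0,6.14,1],[0,0,0,-4.18,1.0,6.14,1],[0,0,0,-2.1,0.5,3.1,1]]]'
python3 - <<'E'
from h import *
im,i=snap('wrist','w6.png')
err(np.array([.485,.3565,.141]),-.008,1.35)
print(robot.state()['wrist_torque'])
E
```

```text
time: 9.35
tcp_pos: [0.4892, 0.3552, 0.134]
tcp_rot: [0.825, 0.478, 0.218, 0.207]
ft_force: [-0.6, 0.5, -1.7]
finger_gap: 0.112
dpos [0.0002 0.0002 0.0005] drot [-1.98  0.43  2.9 ] j [ 0.76  0.51  1.85 -0.93  0.64  0.43] gap 0.11523721097577119 F [-1.3 -0.7 -2.4]
[ 0.17916743  0.70741165 -0.00472181]
```

View pics/w6.png

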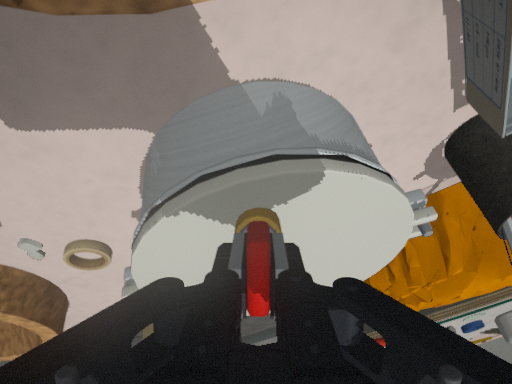

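```bash
python3 -m crank '[[[0,0,0,-2.0,0.5,3.0,1],[0,0,0,0,0,0,1],[0,0,0,0,0,0,0.4],[0,0,0,0,0,0,0],[0,0,0,0,0,0,0],[-0.006,0.0014,0.008,0,0,0,0],[-0.0112,0.0027,0.0164,0,0,0,0],[-0.0112,0.0027,0.0164,0,0,0,0],[-0.0112,0.0027,0.0164,0,0,0,0],[-0.0112,0.0027,0.0164,0,0,0,0]]]'
python3 - <<'E'
from h import *
im,i=snap('wrist','w7.png')
err(np.array([.485,.3565,.141]),.08,1.35)
for t in ['tap_grip','lid','lid_handle']:
    for d in robot.spot_point('wrist',t): print(t,round(d['confidence'],2),w(i,d['location']).round(4),px(i,w(i,d['location'])).round())
E
```

```text
time: 10.65
tcp_pos: [0.4377, 0.3678, 0.2092]
tcp_rot: [0.81, 0.503, 0.212, 0.213]
ft_force: [0.6, -0.3, -0.5]
finger_gap: 0.503
dpos [ 0.003  -0.0014 -0.0046] drot [-0.29  0.1   0.09] j [ 0.85  0.35  1.86 -0.8   0.78  0.27] gap 0.4962487336478477 F [0.6 2.1 2.7]
tap_grip 0.72 [0.4873 0.3617 0.1414] [267. 202.]
lid 0.62 [0.5772 0.3312 0.0906] [266. 217.]
lid_handle 0.69 [0.578  0.3341 0.1325] [276. 252.]
lid_handle 0.61 [0.4872 0.3559 0.1401] [259. 203.]
```

View pics/w7.png

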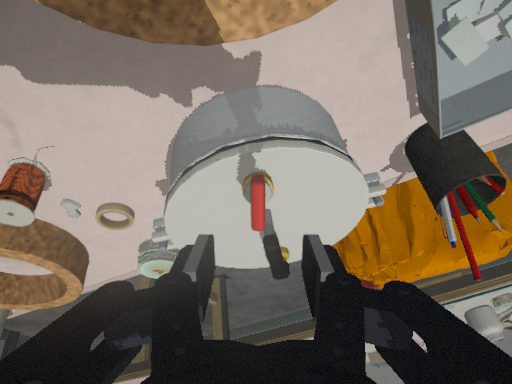

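```bash
cat >> h.py <<'E'
def errH(tgt,ang):
    s=robot.state(); x=np.array([np.cos(ang),np.sin(ang),0]); z=-Z
    Rt=np.c_[x,np.cross(z,x),z]
    print('dpos',(np.array(tgt)-s['tcp_pos']).round(4),'drot',np.degrees((R.from_matrix(Rt)*R.from_quat(s['tcp_rot']).inv()).as_rotvec()).round(2),'j',s['joints'].round(2),'gap',round(s['finger_gap'],3),'F',s['ft_force'].round(1),'t',s['time'])
E
python3 - <<'E'
from h import *
errH([.575,.333,.235],np.radians(76.5))
E
```

```text
dpos [ 0.1365 -0.0346  0.0271] drot [ 4.25 34.78 12.42] j [ 0.84  0.36  1.86 -0.8   0.78  0.28] gap 0.497 F [ 0.8  0.4 -0.7] t 10.85
```

```bash
python3 -m crank '[[[0.004,-0.001,0.01,0.4,3.5,1.2,0],[0.01,-0.0026,0.008,0.4,3.5,1.2,0],[0.016,-0.004,0.006,0.4,3.5,1.3,0],[0.018,-0.0045,0.003,0.5,3.5,1.3,0],[0.018,-0.0045,0,0.5,3.5,1.3,0],[0.018,-0.0045,0,0.5,3.5,1.3,0],[0.018,-0.0045,0,0.4,3.5,1.2,0],[0.016,-0.0042,0,0.4,3.5,1.2,0],[0.0125,-0.0033,0,0.4,3.5,1.2,0],[0.006,-0.0015,0,0.35,3.3,1.2,0]]]'
python3 - <<'E'
from h import *
errH([.575,.333,.235],np.radians(76.5))
im,i=snap('wrist','w8.png')
for t in ['lid_handle','lid','tap_grip']:
    for d in robot.spot_point('wrist',t): print(t,round(d['confidence'],2),w(i,d['location']).round(4),px(i,w(i,d['location'])).round())
E
```

```text
time: 12.1
tcp_pos: [0.5758, 0.3319, 0.2335]
tcp_rot: [0.786, 0.619, -0.002, -0.001]
ft_force: [-0.1, -0.6, -0.3]
finger_gap: 0.501
dpos [-0.0008  0.0011  0.0015] drot [ 0.07 -0.23  0.07] j [ 0.45  0.57  1.33  0.    1.25 -0.88] gap 0.501 F [-0.1 -0.6 -0.3] t 12.1
lid_handle 0.59 [0.5775 0.3356 0.1348] [264. 197.]
tap_grip 0.88 [0.4872 0.3566 0.1389] [263.  68.]
tap_grip 0.57 [0.5731 0.3334 0.0872] [260. 177.]
```

View pics/w8.png

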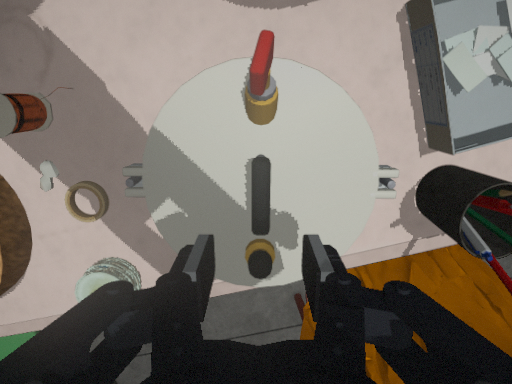

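```bash
python3 -m crank '[[[0.0012,0.0026,-0.013,0,0,0,0],[0,0,-0.0165,0,0,0,0],[0,0,-0.0165,0,0,0,0],[0,0,-0.0165,0,0,0,0],[0,0,-0.0165,0,0,0,0],[0,0,-0.0165,0,0,0,0],[0,0,-0.0135,0,0,0,0],[0,0,0,0,0,0,0],[0,0,0,0,0,0,0],[0,0,0,0,0,0,0.2]]]' 60
python3 - <<'E'
from h import *
errH([.577,.3345,.125],np.radians(76.5))
im,i=snap('wrist','w9.png')
E
```

```text
time: 13.55
tcp_pos: [0.5766, 0.3356, 0.1264]
tcp_rot: [0.786, 0.619, 0.0, 0.0]
ft_force: [0.0, -0.5, -0.9]
finger_gap: 0.403
dpos [ 0.0004 -0.0011 -0.0014] drot [0.01 0.02 0.04] j [ 0.46  0.68  1.41 -0.    1.05 -0.88] gap 0.403 F [ 0.  -0.5 -0.9] t 13.55
```

View pics/w9.png

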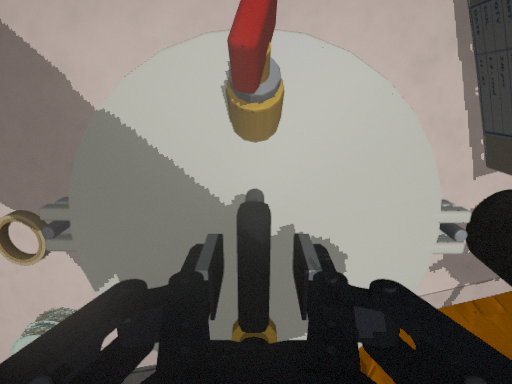

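```bash
python3 -m crank '[[[-0.0004,-0.0016,-0.001,0,0,0,0.3],[0,0,0,0,0,0,0.5],[0,0,0,0,0,0,0.65],[0,0,0,0,0,0,0.8],[0,0,0,0,0,0,1],[0,0,0,0,0,0,1],[0,0,0,0,0,0,1],[0,0,0,0,0,0,1],[0,0,0,0,0,0,1],[0,0,0,0,0,0,1]]]' 60
python3 - <<'E'
from h import *
errH([.577,.3345,.125],np.radians(76.5)); print(robot.state()['wrist_torque'])
E
```

```text
time: 14.85
tcp_pos: [0.5759, 0.3338, 0.1249]
tcp_rot: [0.786, 0.619, -0.0, 0.0]
ft_force: [-2.5, -1.5, 5.3]
finger_gap: 0.146
dpos [0.0011 0.0007 0.0001] drot [ 0.04 -0.04  0.05] j [ 0.46  0.68  1.42 -0.    1.04 -0.88] gap 0.146 F [-2.5 -1.5  5.3] t 14.85
[-0.27350497  0.31996601 -0.19823013]
```

```bash
python3 -m crank '[[[0,0,0.004,0,0,0,1],[0,0,0.006,0,0,0,1],[0,0,0.008,0,0,0,1],[0,0,0.008,0,0,0,1],[0,0,0.01,0,0,0,1],[0,0,0.012,0,0,0,1],[0,0,0.014,0,0,0,1],[0,0,0.014,0,0,0,1],[0,0,0.014,0,0,0,1],[0,0,0.01,0,0,0,1]]]'
python3 - <<'E'
from h import *
errH([.577,.3345,.225],np.radians(76.5)); print(robot.state()['wrist_torque'])
im,i=snap('wrist','w10.png')
im,i=snap('scene','s10.png')
for t in ['lid_handle','lid','tap_grip']:
    for d in robot.spot_point('scene',t): print(t,round(d['confidence'],2),w(i,d['location']).round(4),px(i,w(i,d['location'])).round())
E
```

```text
time: 16.1
tcp_pos: [0.576, 0.3339, 0.2259]
tcp_rot: [0.786, 0.619, -0.0, 0.0]
ft_force: [0.5, -0.1, -3.4]
finger_gap: 0.153
dpos [ 0.001   0.0006 -0.0009] drot [ 0.02 -0.    0.04] j [ 0.46  0.58  1.34 -0.    1.23 -0.88] gap 0.153 F [ 0.5 -0.1 -3.4] t 16.1
[-0.00710768 -0.03168891  0.00489933]
lid_handle 0.86 [0.58   0.3362 0.238 ] [156. 148.]
lid 0.77 [0.5757 0.3343 0.1922] [160. 163.]
tap_grip 0.63 [0.4843 0.3591 0.2473] [159. 165.]
```

View pics/w10.png

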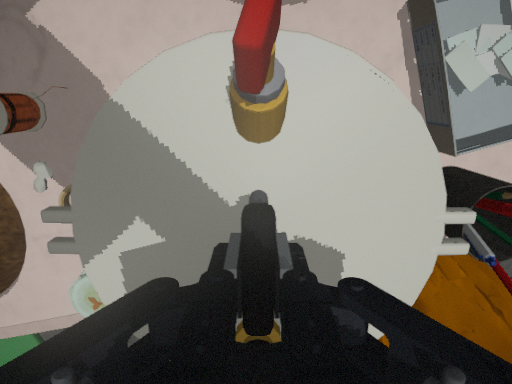

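View pics/s10.png

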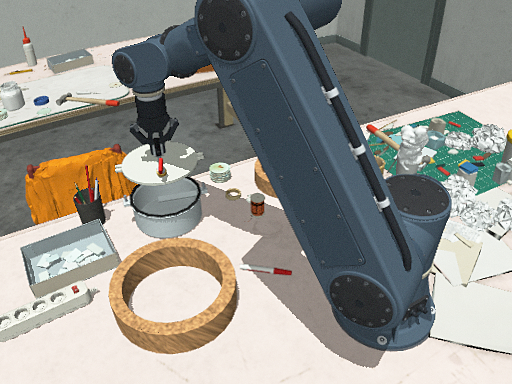

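Run:
```python
from h import *
from scipy.optimize import minimize
t=np.linspace(0,2*np.pi,90)
def model(i,c,S=4):
    def poly(r,z): return np.array([px(i,[c[0]+r*np.cos(a),c[1]+r*np.sin(a),z]) for a in t])
    A=np.zeros((384*S,512*S),np.uint8)
    f=lambda p:((p+.5)*S-.5).round().astype(np.int32)
    hull=cv2.convexHull(np.r_[f(poly(.108,.055)),f(poly(.108,0))]); cv2.fillPoly(A,[hull],255)
    # hole: visible floor = inner top ∩ inner bottom
    h1=np.zeros_like(A);h2=np.zeros_like(A); cv2.fillPoly(h1,[f(poly(.085,.055))],255); cv2.fillPoly(h2,[f(poly(.085,0))],255)
    A[(h1>0)&(h2>0)]=0
    return cv2.resize(A,(512,384),interpolation=cv2.INTER_AREA)/255.
for c in ['top','scene']:
    im,i=snap(c,'r_%s.png'%c)
    for d in robot.silhouettes(c,'cork_ring'):
        m=d['pixels'].astype(float); y,x=np.nonzero(m)
        if not( (250<x.mean()) ): continue
        if c=='top':
            for mm,n in [(m,'net')]:
                f=lambda p: np.abs(model(i,p)-mm).sum()
                r=minimize(f,[.559,-.077],method='Nelder-Mead',options=dict(initial_simplex=[[.559,-.077],[.567,-.077],[.559,-.069]],xatol=2e-4,fatol=.5)); print(c,n,r.x.round(4),r.fun,m.sum(),d['confidence'])
        M=m
    hsv=cv2.cvtColor(im,cv2.COLOR_BGR2HSV)
    if c=='top':
        cm=((hsv[...,1]>75)&(hsv[...,0]<25)).astype(float); mask=np.zeros_like(cm); mask[120:205,280:365]=1; cm=cm*mask
        f=lambda p: np.abs(model(i,p)-cm).sum()
        r=minimize(f,[.559,-.077],method='Nelder-Mead',options=dict(initial_simplex=[[.559,-.077],[.567,-.077],[.559,-.069]],xatol=2e-4,fatol=.5)); print('col',r.x.round(4),r.fun,cm.sum())
        cv2.imwrite('pics/rm.png',np.hstack([cv2.resize(k[110:210,275:370].astype(np.uint8),None,fx=4,fy=4) for k in (cm*255,model(i,r.x)*255)]))
    for d in robot.spot_point(c,'cork_ring'): print(c,d['confidence'],w(i,d['location']).round(4))
```

```text
top net [ 0.562  -0.0764] 161.14509803921567 1418.0 0.74
col [ 0.5622 -0.078 ] 189.75686274509803 1412.0
```

View pics/rm.png

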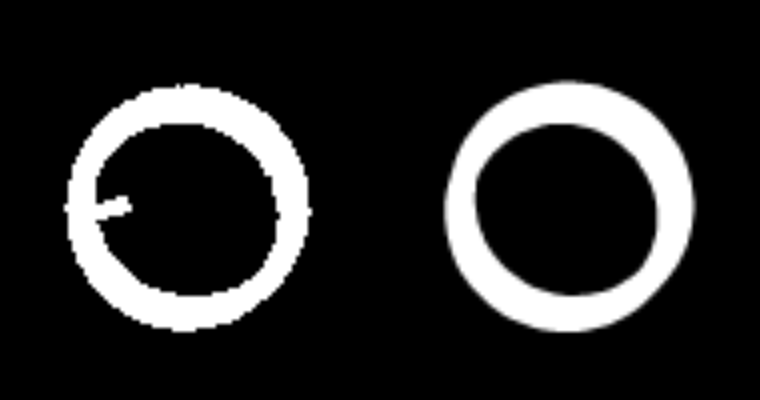

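View pics/r_top.png

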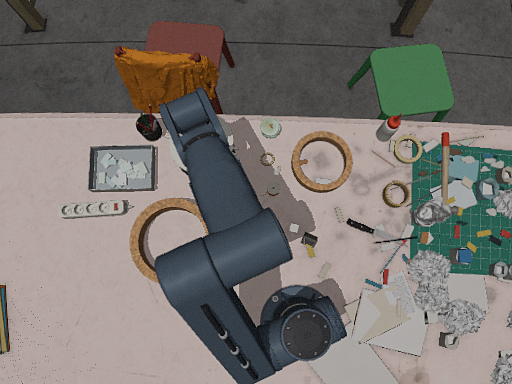

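```bash
python3 -m crank '[[[-0.0005,-0.012,0,0,0,2,1],[-0.001,-0.024,0,0,0,4,1],[-0.0015,-0.036,0,0,0,6,1],[-0.0015,-0.04,0,0,0,7,1],[-0.0015,-0.04,0,0,0,7,1],[-0.0015,-0.04,0,0,0,7,1],[-0.0015,-0.04,0,0,0,7,1],[-0.0015,-0.04,0,0,0,7,1],[-0.0015,-0.04,0,0,0,7,1],[-0.0015,-0.036,0,0,0,6,1]]]'
python3 -m crank '[[[-0.0012,-0.03,0,0,0,3,1],[-0.0008,-0.02,0,0,0,2,1],[-0.0005,-0.0105,0,0,0,0,1],[0,-0.003,0,0,0,0,1],[0,0,-0.01,0,0,0,1],[0,0,-0.015,0,0,0,1],[0,0,-0.015,0,0,0,1],[0,0,-0.01,0,0,0,1],[0,0,-0.005,0,0,0,1],[0,0,0,0,0,0,1]]]'
python3 - <<'E'
from h import *
errH([.5605,-.0775,.1],np.radians(141.5)); print(robot.state()['wrist_torque'])
im,i=snap('wrist','w11.png')
im,i=snap('scene'); cv2.imwrite('pics/s11.png',cv2.resize(im[80:260,150:400],None,fx=3.2,fy=3.2))
for c in ['scene','top']:
  im,i=snap(c,'x_'+c+'.png')
  for t in ['lid','tap_grip','lid_handle','cork_ring']:
    for d in robot.spot_point(c,t): print(c,t,round(d['confidence'],2),w(i,d['location']).round(4),px(i,w(i,d['location'])).round())
E
```

```text
time: 17.9
tcp_pos: [0.5623, -0.0155, 0.2248]
tcp_rot: [0.369, 0.929, -0.0, 0.0]
ft_force: [0.1, -0.2, -3.6]
finger_gap: 0.15
time: 19.15
tcp_pos: [0.5599, -0.0776, 0.1695]
tcp_rot: [0.33, 0.944, -0.0, 0.0]
ft_force: [-0.3, 1.4, -4.5]
finger_gap: 0.154
dpos [ 0.0006  0.0001 -0.0695] drot [ 0.05 -0.    0.04] j [-0.22  0.46  1.68 -0.    1.   -2.69] gap 0.154 F [-0.3  1.4 -4.5] t 19.15
[-0.00916917 -0.04080529 -0.03325119]
scene lid 0.91 [ 0.5577 -0.0758  0.1359] [288. 145.]
scene lid_handle 0.6 [ 0.5653 -0.0762  0.1802] [287. 132.]
scene cork_ring 0.86 [ 0.5609 -0.0781  0.0061] [287. 178.]
top lid_handle 0.51 [ 0.5601 -0.0805  0.1297] [326. 155.]
```

View pics/w11.png

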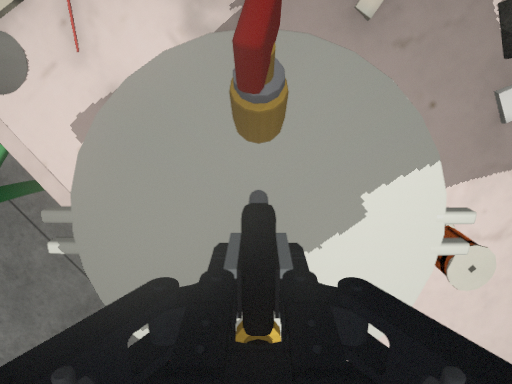

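View pics/s11.png

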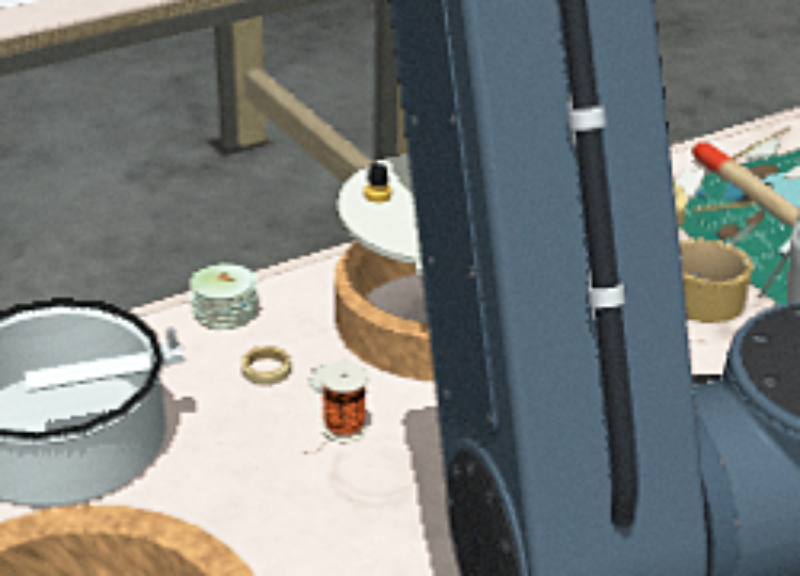

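```bash
python3 -m crank '[[[0,0,-0.007,0,0,0,1],[0,0,-0.01,0,0,0,1],[0,0,-0.01,0,0,0,1],[0,0,-0.01,0,0,0,1],[0,0,-0.01,0,0,0,1],[0,0,-0.009,0,0,0,1],[0,0,-0.007,0,0,0,1],[0,0,-0.005,0,0,0,1],[0,0,-0.002,0,0,0,1],[0,0,0,0,0,0,1]]]'
python3 - <<'E'
from h import *
errH([.5605,-.0775,.092],np.radians(141.5)); print(robot.state()['wrist_torque'])
E
```

```text
time: 21.0
tcp_pos: [0.56, -0.0777, 0.0998]
tcp_rot: [0.33, 0.944, -0.0, 0.0]
ft_force: [1.4, -0.2, -4.2]
finger_gap: 0.149
dpos [ 0.0005  0.0002 -0.0078] drot [0.06 0.03 0.04] j [-0.22  0.56  1.72 -0.    0.86 -2.69] gap 0.149 F [ 1.4 -0.2 -4.2] t 21.0
[ 0.07413309  0.00032751 -0.02432806]
```

```bash
python3 -m crank '[[[0,0,-0.001,0,0,0,1],[0,0,-0.001,0,0,0,1],[0,0,-0.001,0,0,0,1],[0,0,-0.001,0,0,0,1],[0,0,-0.001,0,0,0,1],[0,0,-0.0006,0,0,0,1],[0,0,-0.0006,0,0,0,1],[0,0,-0.0006,0,0,0,1],[0,0,0,0,0,0,1],[0,0,0,0,0,0,1]]]'
python3 - <<'E'
from h import *
errH([.5605,-.0775,.092],np.radians(141.5)); print(robot.state()['wrist_torque'])
E
```

```text
time: 22.25
tcp_pos: [0.5599, -0.0777, 0.0929]
tcp_rot: [0.33, 0.944, -0.0, 0.0]
ft_force: [-0.6, 0.2, -4.1]
finger_gap: 0.154
dpos [ 0.0006  0.0002 -0.0009] drot [0.05 0.02 0.04] j [-0.22  0.57  1.73 -0.    0.85 -2.69] gap 0.154 F [-0.6  0.2 -4.1] t 22.25
[0.01178359 0.03307963 0.0633226 ]
```

```bash
python3 -m crank '[[[0,0,-0.0005,0,0,0,1],[0,0,-0.0005,0,0,0,1],[0,0,-0.0005,0,0,0,1],[0,0,-0.0005,0,0,0,1],[0,0,-0.0005,0,0,0,1],[0,0,0,0,0,0,1],[0,0,0,0,0,0,1],[0,0,0,0,0,0,1],[0,0,0,0,0,0,1],[0,0,0,0,0,0,1]]]'
python3 - <<'E'
from h import *
errH([.5605,-.0775,.092],np.radians(141.5)); print(robot.state()['wrist_torque'])
E
```

```text
time: 23.5
tcp_pos: [0.5599, -0.0777, 0.0918]
tcp_rot: [0.33, 0.944, -0.0, 0.0]
ft_force: [-8.3, 1.6, 15.1]
finger_gap: 0.15
dpos [0.0006 0.0002 0.0002] drot [0.06 0.03 0.04] j [-0.22  0.57  1.73 -0.    0.85 -2.69] gap 0.15 F [-8.3  1.6 15.1] t 23.5
[ 0.26452262  1.30491392 -0.01489069]
```

The lid made contact at the expected height. I'll ease off slightly, open, and check.

```bash
python3 -m crank '[[[0,0,0.0008,0,0,0,1],[0,0,0,0,0,0,1],[0,0,0,0,0,0,0.75],[0,0,0,0,0,0,0.7],[0,0,0,0,0,0,0.6],[0,0,0,0,0,0,0.5],[0,0,0,0,0,0,0.3],[0,0,0,0,0,0,0.1],[0,0,0,0,0,0,0],[0,0,0,0,0,0,0]]]'
python3 - <<'E'
from h import *
errH([.5605,-.0775,.092],np.radians(141.5)); print(robot.state()['wrist_torque'])
im,i=snap('wrist','w12.png')
E
```

```text
time: 24.75
tcp_pos: [0.5599, -0.0777, 0.0912]
tcp_rot: [0.33, 0.944, -0.0, 0.0]
ft_force: [-0.0, 0.1, -0.8]
finger_gap: 0.498
dpos [0.0006 0.0002 0.0008] drot [0.05 0.02 0.05] j [-0.22  0.57  1.73 -0.    0.84 -2.69] gap 0.498 F [-0.   0.1 -0.8] t 24.75
[ 0.04382609 -0.02450339  0.0683436 ]
```

View pics/w12.png

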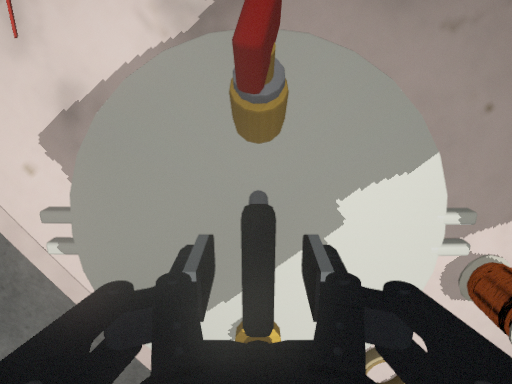

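Released; the bar sits midway between the jaws. I'll retreat straight up, then back away so the cameras can see the lid.

```bash
python3 -m crank '[[[0,0,0.01,0,0,0,0],[0,0,0.02,0,0,0,0],[0,0,0.025,0,0,0,0],[0,0,0.03,0,0,0,0],[0,0,0.03,0,0,0,0],[0,0,0.03,0,0,0,0],[0,0,0.03,0,0,0,0],[-0.02,-0.02,0.02,0,0,-5,0],[-0.03,-0.03,0.01,0,0,-8,0],[-0.03,-0.04,0,0,0,-8,0]]]'
python3 -m crank '[[[-0.03,-0.05,0,0,0,-8,0],[-0.03,-0.05,0,0,0,-8,0],[-0.03,-0.05,0,0,0,-8,0],[-0.03,-0.05,0,0,0,-8,0],[-0.03,-0.05,0,0,0,-8,0],[-0.02,-0.05,0,0,0,-8,0],[-0.02,-0.04,0,0,0,-8,0],[-0.02,-0.03,0,0,0,-5,0],[0,0,0,0,0,0,0],[0,0,0,0,0,0,0]]]'
python3 - <<'E'
from h import *
errH([.5605,-.0775,.092],0)
for c in ['scene','top']:
  im,i=snap(c,'f_'+c+'.png')
  for t in ['lid','tap_grip','lid_handle','cork_ring','orange_spool','masking_roll']:
    for d in robot.spot_point(c,t): print(c,t,round(d['confidence'],2),w(i,d['location']).round(4),px(i,w(i,d['location'])).round())
im=cv2.imread('pics/f_top.png');cv2.imwrite('pics/f_topz.png',cv2.resize(im[110:210,255:375],None,fx=6,fy=6,interpolation=cv2.INTER_CUBIC))
E
```

```text
time: 26.05
tcp_pos: [0.4792, -0.1682, 0.2978]
tcp_rot: [0.498, 0.867, -0.0, 0.001]
ft_force: [0.9, -0.2, 0.3]
finger_gap: 0.502
time: 27.3
tcp_pos: [0.2702, -0.5371, 0.2966]
tcp_rot: [0.868, 0.496, -0.0, 0.0]
ft_force: [0.3, 0.1, -0.1]
finger_gap: 0.495
dpos [ 0.2903  0.4596 -0.2046] drot [ 0.000e+00 -5.000e-02 -5.952e+01] j [-1.18  0.4   1.44 -0.    1.3  -2.22] gap 0.495 F [ 0.3  0.1 -0.1] t 27.3
scene lid 0.9 [ 0.5587 -0.0762  0.0561] [287. 166.]
scene lid_handle 0.68 [ 0.5631 -0.072   0.1031] [286. 154.]
scene lid_handle 0.37 [0.4527 0.1118 0.0015] [253. 216.]
scene cork_ring 0.69 [ 0.5618 -0.0784  0.0041] [287. 179.]
scene orange_spool 0.72 [0.4528 0.1093 0.0038] [253. 215.]
scene masking_roll 0.56 [0.5725 0.1188 0.0024] [232. 195.]
top lid 0.86 [ 0.562  -0.081   0.0571] [323. 159.]
top tap_grip 0.47 [ 0.4999 -0.1503  0.1096] [346. 174.]
top lid_handle 0.82 [ 0.5585 -0.0761  0.1028] [324. 157.]
top orange_spool 0.65 [0.4513 0.1073 0.0013] [269. 192.]
top masking_roll 0.42 [ 0.5718  0.1174 -0.0027] [267. 159.]
```

View pics/f_topz.png

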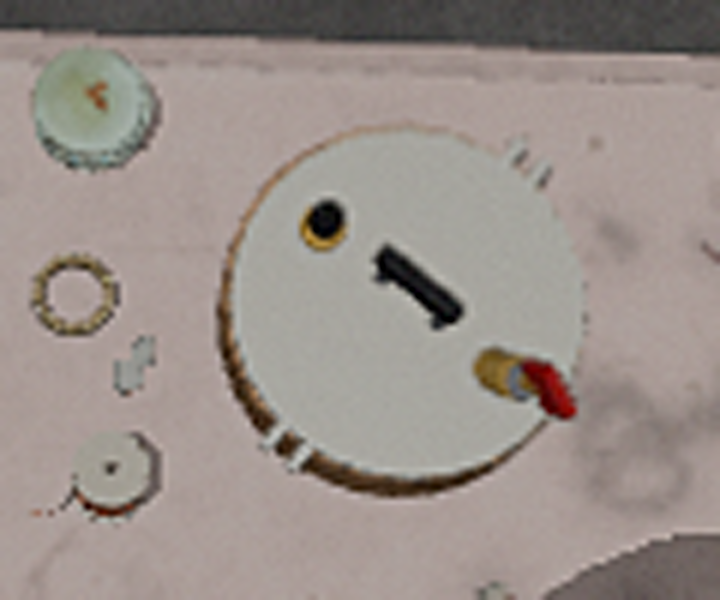

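View pics/f_scene.png

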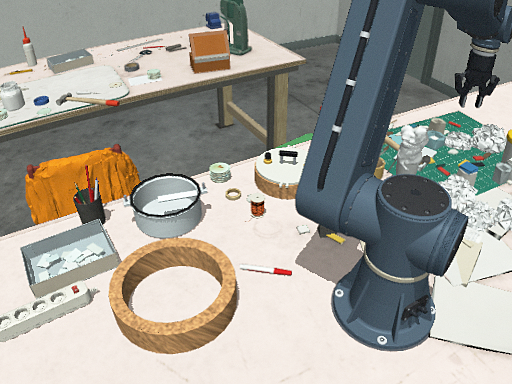

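Run:
```python
from h import *
i=robot.camera_info('top')
print('lid from top px',onz(i,(255+408.5/6,110+302/6),.065))
print(robot.hand_in())
```

```text
lid from top px [ 0.55698323 -0.07871069  0.065     ]
the job is handed in; nothing more can be done
None
```

I opened the tap, moved the lid onto the smaller cork ring and handed the job in at about 28 s. No verdict was reported.

- **Tap:** I turned it with the lid still on the pot, to about 1.35 rad judged from the tool angle. Its value can't be read directly. In the last top picture the wing still lies nearly along the lid's x, so it looks open.
- **Lift and carry:** I took the lid by its black handle and lifted it straight up by about 100 mm. I turned it about 65° on the way so the stem would miss a pale block lying inside the ring.
- **Placing:** I lowered it slowly until it touched at the expected height, pressing with about 15 N, then eased off, released and moved the arm well clear.

**Last checks**
- **Lid centre:** the networks put it at (0.562, -0.081) and (0.559, -0.076), and the pixels of the top view give (0.557, -0.079). The ring is at about (0.561, -0.078), so it is centred to within about 5 mm.
- **Height and tilt:** the networks put its underside at 56 and 57 mm, inside the 51 to 60 mm window. It looks level in the pictures; I had no direct measure of its tilt.
- **Bystanders:** the thread spool and tape roll read within 4 mm of where they started, about the networks' own error.

No check failed; the position estimates differ only by those few mm.

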